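Locate the pendant carrier in the drilling jig and close the leaf

ROBOT

A 6-joint arm with a two-finger parallel gripper is mounted at the origin on the work surface. World frame = base frame: x ahead of the robot, y to its left, z up, the work surface at z = 0. Lengths are in mm, angles in rad, forces in N, time in s.
With the tool pointing down it reaches from about 275 to 1000 mm from the base axis. Payload 8.4 kg.
Tool frame: the origin (TCP) lies between the finger pads; the fingertips stand r.tips_ahead ahead of it and the grasp point (between the pads) lies 6 mm ahead of it (r.tips_ahead is the distance from the TCP to the fingertips, in mm); z points along the fingers, y is the line along which they close (so a half turn about z gives the same grasp; the last joint's range is limited). The gripper opens to 85 mm and grips with 20 to 120 N. Pads are 22 mm wide; open, the fingers measure 114 mm over their backs; the gripper's body (76 mm by 85 mm) begins 54 mm behind the grasp point. The pads swing forward as they close: fully open they stand 13 mm farther back than shut.
Start: joints at [-1.286, 0.353, 1.633, -0, 1.155, -0.002], TCP at [176.801, -599.474, 256.281] pointing down, gripper open.
Joint ranges: [-2.63, 2.63], [-0.92, 2.1], [0.06, 2.66], [-1.3, 4.44], [0, 2.69], [-3.02, 3.02]. Speed limits (rad/s): [2.22, 2.22, 2.79, 3.14, 3.14, 3.14].

INTERFACE

Orientations are given as [roll, pitch, yaw] about the fixed x, y, z axes, in that order (R = Rz(yaw) Ry(pitch) Rx(roll)).
In Python, from rig import r gives the robot as it stands.
- The arm moves only by the tool carry_out, never from a script. Its arguments are lists of equal length, an entry for each row: "delta_pos": the shift along the tool's x, y, z in m, a list of three; "rot": the turn, a rotation vector about the tool's x, y, z in degrees, a list of three. A call has 1 to 8 rows; each row is the pose to reach, as a shift and turn from the pose commanded when the call began, along the tool's axes at that moment; what a row does not reach only later rows make up. A row lasts 1/8 s, in which the tool goes at most 62.5 mm and 10.7 degrees, less where a joint would pass 70% of its speed; a pose out of reach is approached as far as the arm can. A call with a gripper value outside its range is refused whole. "claw" is the finger opening in m, from 0 to 0.0854, set as the call begins (left out, the last holds). The fingers move at their own pace and stop on an object; "grip_force" is the grip in N (left out, the last holds). Time passes only in rows, so rows that repeat a pose let the fingers close. It gives the time, the measured TCP pose, the force, the opening and the grip force at its end, in the units of the state.
- r.sense(): the state, without advancing time (a new reading comes with each control period).
- r.grab_frame(name): name is "scene" or "side" or "wrist"; returns the picture (384x512x3 uint8, blue, green, red); there is no depth.
- r.camera_info(name): a dict with "fx", "fy", "cx", "cy" (pixels), "pose" (4x4, takes a point from camera to world coordinates); the wrist camera has in their place "hand_eye" (4x4, takes a point from camera to tool coordinates, whose origin is the TCP and whose axes are the flange's). Camera axes: x right, y down, z forward; pixel columns grow to the right and rows downward; lengths in mm; the calibration is good to about 2 mm. A picture is of the moment at which its call begins: read the wrist's pose just before it. camera_info takes no time and is no camera call.
- r.sign_off(): hands the job in; it is judged then, once.
Trained networks look in the newest picture that a camera, given by its name, has taken for a name from the list of things; names that differ only in an ending like _2 or _b are one class to them, and where a whole thing is asked for, a point or a joint stands for the part that bears it (a point fixed in the world has none). Each returns a list of dicts, best first, with "p" (0 to 1); they miss things now and then, are a little off and sometimes report something else, mostly with a low value. They report only what shows in the picture. A call takes as long as a camera call.
- r.recognise(thing, camera): "box" ([left, top, right, bottom] in pixels, round what is visible of it).
- r.cut_out(thing, camera): "mask" (384x512 bool, what is visible of it) and "box" ([left, top, right, bottom] in pixels, round what is visible of it).
The state is a dict: "clock": time; "qpos": joint angles; "qvel": joint speeds; "joint_efforts": joint torques, N m; "eef_pos": TCP position; "tcp_rot": TCP orientation; "contact_force": force on the tool from outside, world axes, zero at the start; "wrist_torque": the same for the moment, N m; "opening": opening from 0.0 (shut) to 1.0 (fully open); "grasp_force": force on a finger pad.
Only numpy, scipy, OpenCV 4.12 (cv2) and the standard library are available. Lean on these libraries where they do the work, as an engineer would, in place of code of your own. Each camera call takes 0.05 s, during which the arm holds its last target. There are 200 camera calls.

TASK

The carrier plate with the pendant blanks lies loose and askew on the bed of the drilling jig: push it squarely against the two steel dowels first, then slide it along them to the end stop, until it is fully home on both dowels and the stop. A steady push of about 10 newtons seats it; more than 16 newtons, even as a knock, marks the dowels and the stop. Then let the jig's leaf down gently, so that its rubber pad rests on the carrier, and let go; leave the other things on the bench and the jig where they are.

Things in the scene. Friction and masses are not known exactly. Their poses are not given: they have to be found in the camera images.
- jig: Fixed dark steel drilling jig, base 190 x 290 mm (x by y), bed (top face) 20 mm above the bench. Origin: centre of its underside, at bench level. Its axes: z up; +x points to the dowel side (away from the robot when yaw is 0); +y points to the end stop and the hinge. When home, the carrier's centre is at x +10, y -24 mm and its axes are parallel to the jig's.
- dowel_a: Upright round steel dowel, 10 mm diameter, 14 mm high, fixed in the jig's bed at x +40, y +6 mm of the jig. Origin: its centre at bed level; axes as the jig's. The home carrier's side touches it 5 mm to -x of the origin.
- dowel_b: The second dowel, same size, at x +40, y -66 mm of the jig. Origin: its centre at bed level; axes as the jig's.
- end_stop: Brass end stop block 26 mm wide (x), fixed on the bed, with a steel button of 8 mm diameter, its axis 6 mm above the bed, facing -y of the jig. Origin: the centre of the button's contact face, at bed level (x +10, y +38, z +20 mm of the jig); axes as the jig's. 14 mm high over its screw heads.
- carrier: Loose aluminium carrier plate, 50 x 124 x 12 mm (x, y, z), about 0.18 kg (0.13 to 0.25), with four brass pendant blanks fixed flat in its top. It lies flat on the bed, its middle short of home by 14 to 26 mm towards the dowels and 12 to 22 mm towards the stop, turned up to 0.12 rad. Origin: centre of its underside; +x to the dowels, +y to the end stop. It slides on the bed at about 1 to 2 N.
- edge_a (a point): Point on the carrier's dowel side (+x face), half-way up, 30 mm towards +y from its middle; meets dowel_a when home.
- edge_b (a point): Point on the same side, 42 mm towards -y; meets dowel_b when home.
- end_face (a point): Centre of the carrier's +y end face, which meets the end stop's button.
- near_edge (a point): Centre of the carrier's -x side, opposite the dowels, half-way up (6 mm above the bed): where to push towards the dowels. The bed in front of it is clear.
- tail_face (a point): Centre of the carrier's -y end face, half-way up: where to push towards the end stop. The bed behind it is clear.
- leaf: The jig's hinged leaf: aluminium plate 46 mm wide, 6 mm thick (1 mm below to 5 mm above the pin axis when shut), with brass drill bushes. Origin: on the hinge pin's axis, mid-width, at x +10, y +75, z +36 mm of the jig; the pin lies along x. Shut, the leaf is level, axes as the jig's, and reaches 162 mm towards -y; its upper face is then 41 mm above the bench.
- leaf_tip (a point): Middle of the free edge of the leaf's red finger tab (26 mm wide), 162 mm from the pin, half-way through its thickness. The leaf starts standing open, 1.5 to 1.7 rad from shut, and stays there; tipped towards the jig's -y to below about 1.1 rad it sinks shut slowly by its own weight (damped hinge, about 2 s). Its rubber pad, 143 mm from the pin, then rests on the carrier.
- blank: Bystander: spare brass pendant blank with a turquoise, 27 mm disc, lying on the jig's bed at its near corner on the hinge side.
- hex_key: Bystander: thin steel hex key, 85 mm long, lying on the bed behind the dowels.
- pliers: Bystander: round-nose pliers with dark blue grips, 150 mm long, 12 mm high, on the bench just behind the jig's dowel side.
- gel_bottle: Bystander: clear bottle of hand gel, 44 mm diameter, 130 mm high, on the bench to the left.
- glass_dish: Bystander: amber glass dish, 100 mm wide, 35 mm high, on the bench to the far right.
- lighter: Bystander: blue lighter, 80 x 24 x 12 mm, on the bench to the left.
- wire_spool: Bystander: spool of brass wire, 56 mm wide, 32 mm high, on the bench to the right.

How it is judged (in metres and radians):
On the way, in this order (a step that is already met when the one before it is completed fails the run):
1. the carrier is pressed against the dowels (over 2 N on one or both) with its side within 1.5 mm of both, for 0.2 s (x of edge_a in the frame of dowel_a above -0.0065 m and x of edge_b in the frame of dowel_b above -0.0065 m and (contact force between carrier and dowel_a above 2 N or contact force between carrier and dowel_b above 2 N)), for 0.2 s.
2. the carrier is pressed against the end stop (over 4 N) for 0.2 s while its side is within 1.5 mm of both dowels (contact force between carrier and end_stop above 4 N and x of edge_a in the frame of dowel_a above -0.0065 m and x of edge_b in the frame of dowel_b above -0.0065 m), for 0.2 s.
3. the leaf is shut on the carrier (below 0.05 rad) (angle between leaf's own z axis and vertical below 0.05 rad), for 0.2 s.
At the end, for the whole second after the job is handed in: The carrier lies flat on the bed (within 2.5 mm in height, 0.04 rad in tilt) and at rest, its side within 1.5 mm of both dowels and its end within 1.5 mm of the end stop; the leaf is shut (below 0.05 rad) and still (x of edge_a in the frame of dowel_a above -0.0065 m and x of edge_b in the frame of dowel_b above -0.0065 m and y of end_face in the frame of end_stop above -0.0015 m and angle between leaf's own z axis and vertical below 0.05 rad and height (world z) of carrier below 0.0225 m and angle between carrier's own z axis and vertical below 0.04 rad and linear speed of carrier below 0.01 m/s and angular speed of leaf below 0.05 rad/s); the robot touches nothing.
It fails at once if more than 16 N between the carrier and a dowel or the end stop (contact force between carrier and dowel_a above 16 N or contact force between carrier and dowel_b above 16 N or contact force between carrier and end_stop above 16 N).
It fails at once if the leaf's pad presses the carrier with more than 25 N (contact force between carrier and leaf above 25 N).
It fails at once if a bystander is moved by more than 15 mm (distance of any of blank, hex_key, pliers, gel_bottle, glass_dish, lighter, wire_spool from where it was at the start of the episode above 0.015 m).
It also fails if it takes over 72 s, if anything falls off the work surface, if the arm or the gripper's body presses on something with over 40 N, if the wrist force passes 120 N, or if a joint passes its speed limit or range.

## Working session

There is one attempt and no reset: what is moved stays moved. The work goes in short steps, Python scripts to look and compute and a tool call to move; the robot and the scene stay as the last step left them, time stands still between calls to the robot, and variables do not carry over. Pictures are saved under pics/ and viewed, at most 10 in all, crops included, and the job is handed in when it is done.

Besides the shell and the picture viewer there is one more tool, called after ">>>" by a JSON object that holds its "name" and its "arguments". carry_out: Moves the arm, as the interface text tells. Its arguments: {"type":"object","properties":{"delta_pos":{"type":"array","items":{"type":"array","items":{"type":"number"}}},"rot":{"type":"array","items":{"type":"array","items":{"type":"number"}}},"claw":{"type":"number"},"grip_force":{"type":"number"}},"required":["delta_pos","rot"]}

```bash
ls; mkdir -p pics; python3 - <<'E'
from rig import r
import cv2,numpy as np
s=r.sense();print(s, r.tips_ahead)
for n in("scene","side"):
    cv2.imwrite(f"pics/{n}0.png",r.grab_frame(n));c=r.camera_info(n);print(n,c)
    for t in("jig","dowel_a","end_stop","carrier","leaf","blank"):
        print(t,[(round(d["p"],2),np.round(d["box"]).tolist()) for d in r.recognise(t,n)[:3]])
print(r.camera_info("wrist"))
E
```

```text
pics
{'clock': 0.0, 'qpos': array([-1.28641352e+00,  3.53678563e-01,  1.63415205e+00, -4.75793740e-06,
        1.15518379e+00, -2.46299695e-03]), 'qvel': array([-0.00186398, -0.00115339,  0.00297072, -0.00039362, -0.00025331,
       -0.00124537]), 'joint_efforts': array([-2.22220493e-03, -6.05258489e+01, -3.42068696e+01, -3.19192368e-04,
        9.41037841e-03, -7.14289907e-07]), 'eef_pos': array([ 176.66549787, -599.04496576,  255.53499192]), 'tcp_rot': array([-3.14017090e+00,  8.48397176e-07,  2.86847727e-01]), 'contact_force': array([-0.35830075, -0.67332661,  0.09153112]), 'wrist_torque': array([ 0.03291236, -0.03454838,  0.02499391]), 'grasp_force': 0.0, 'opening': 1.0006603658179152} 25.0
scene {'fx': 363.46247269758277, 'fy': 363.46247269758277, 'cx': 252.95307825137652, 'cy': 194.05264667039285, 'pose': array([[ 7.74555048e-01,  3.69913405e-01, -5.13058038e-01,
         1.05701483e+03],
       [ 6.32263618e-01, -4.30337462e-01,  6.44245595e-01,
        -6.71374452e+02],
       [ 1.75269871e-02, -8.23391609e-01, -5.67202841e-01,
         6.24089277e+02],
       [ 0.00000000e+0
[... 827 characters left out ...]
, 234.0])]
dowel_a [(0.29, [162.0, 138.0, 191.0, 153.0])]
end_stop [(0.68, [300.0, 205.0, 310.0, 212.0]), (0.32, [249.0, 176.0, 267.0, 202.0])]
carrier [(0.62, [254.0, 175.0, 267.0, 200.0])]
leaf [(0.97, [263.0, 158.0, 284.0, 206.0])]
blank []
{'fx': 276.5012480496141, 'fy': 276.5012480496141, 'cx': 256.91136129154705, 'cy': 187.62055085135563, 'hand_eye': array([[-7.31648196e-04, -9.44971018e-01, -3.27153237e-01,
         8.40187117e+01],
       [ 9.99999709e-01, -7.61447480e-04, -3.69924001e-05,
        -2.18881762e+00],
       [-2.14153262e-04, -3.27153169e-01,  9.44971300e-01,
        -1.16979483e+02],
       [ 0.00000000e+00,  0.00000000e+00,  0.00000000e+00,
         1.00000000e+00]])}
```

```bash
cat > h.py <<'E'
from rig import r
import cv2,numpy as np
from scipy.spatial.transform import Rotation as R
def cam(n,s=None):
    c=r.camera_info(n)
    if n=="wrist":
        s=s or r.sense();T=np.eye(4);T[:3,:3]=R.from_euler("xyz",s["tcp_rot"]).as_matrix();T[:3,3]=s["eef_pos"];P=T@c["hand_eye"]
    else:P=c["pose"]
    return c,P
def toz(c,P,uv,z):
    uv=np.atleast_2d(uv).astype(float)
    d=np.c_[(uv[:,0]-c["cx"])/c["fx"],(uv[:,1]-c["cy"])/c["fy"],np.ones(len(uv))]@P[:3,:3].T
    o=P[:3,3];return o+d*((z-o[2])/d[:,2])[:,None]
def proj(c,P,X):
    q=(np.atleast_2d(X)-P[:3,3])@P[:3,:3];return np.c_[q[:,0]/q[:,2]*c["fx"]+c["cx"],q[:,1]/q[:,2]*c["fy"]+c["cy"]]
E
python3 - <<'E'
from h import *
a=cv2.imread("pics/scene0.png")[110:260,160:330];b=cv2.imread("pics/side0.png")[120:270,190:360]
cv2.imwrite("pics/c0.png",np.vstack([cv2.resize(x,None,fx=2,fy=2,interpolation=cv2.INTER_CUBIC) for x in(a,b)]))
for n,uv in(("scene",[242,200]),("side",[268,200])):
    c,P=cam(n);print(n,toz(c,P,uv,20))
E
```

```text
scene [[505.78566398 -28.88416531  20.        ]]
side [[510.44987397  -1.46234143  20.        ]]
```

View pics/c0.png

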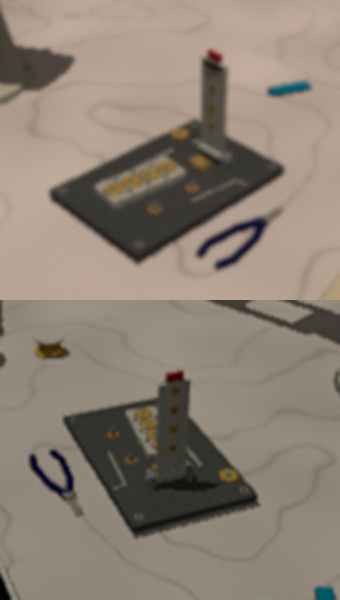

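The upper crop (scene) shows the jig with the white-topped carrier left of centre, the dowels near crop (154,209) and (192,187), and the leaf standing at (213,105). The pliers lie in front. Next I take a wrist view.

>>> {"name": "carry_out", "arguments": {"delta_pos": [[0.05, -0.045, 0], [0.1, -0.09, 0], [0.15, -0.135, 0], [0.2, -0.18, 0], [0.245, -0.225, 0], [0.285, -0.265, 0.01], [0.32, -0.295, 0.02], [0.345, -0.32, 0.03]], "rot": [[0, 0, 2], [0, 0, 4], [0, 0, 6], [0, 0, 8], [0, 0, 10], [0, 0, 12], [0, 0, 14], [0, 0, 16.4]], "claw": 0}}

```text
clock: 1.7
eef_pos: [418.3, -192.7, 226.3]
tcp_rot: [3.142, -0.001, 0.001]
contact_force: [0.2, -1.2, 0.3]
opening: 0.003
grasp_force: 0.0
```

>>> {"name": "carry_out", "arguments": {"delta_pos": [[0.03, -0.03, 0.01], [0.045, -0.055, 0.02], [0.053, -0.077, 0.026], [0.06, -0.095, 0.026], [0.06, -0.1, 0.026], [0.06, -0.1, 0.026]], "rot": [[0, 0, 0], [0, 0, 0], [0, 0, 0], [0, 0, 0], [0, 0, 0], [0, 0, 0]]}}

```text
clock: 2.45
eef_pos: [477.0, -95.0, 200.4]
tcp_rot: [3.141, -0.0, 0.001]
contact_force: [0.6, 0.4, -0.1]
opening: 0.004
grasp_force: 0.0
```

```bash
python3 - <<'E'
from h import *
s=r.sense();print(s["clock"],s["eef_pos"],s["tcp_rot"],r.tips_ahead)
im=r.grab_frame("wrist");cv2.imwrite("pics/w1.png",im);c,P=cam("wrist",s)
np.savez("w1.npz",P=P)
cv2.imwrite("pics/w1b.png",cv2.resize(im,None,fx=1.5,fy=1.5,interpolation=cv2.INTER_CUBIC))
for t,z in(("jig",20),("dowel_a",30),("end_stop",30),("carrier",32),("leaf",36),("hex_key",20),("blank",20)):
    for d in r.cut_out(t,"wrist")[:3]:
        m=d["mask"].astype(np.uint8);q=cv2.minAreaRect(cv2.findNonZero(m));bx=cv2.boxPoints(q)
        print(t,round(d["p"],2),np.round(d["box"]).tolist(),toz(c,P,q[0],z).round(1).tolist(),toz(c,P,bx,z)[:,:2].round(1).tolist())
E
```

```text
2.45 [476.99434326 -94.99569468 200.41339982] [ 3.14140810e+00 -9.62752592e-05  1.17123199e-03] 25.0
jig 0.56 [0.0, 31.0, 336.0, 233.0] [[516.1, 7.7, 20.0]] [[438.5, 216.8], [617.2, 140.1], [582.4, -170.9], [386.0, -163.0]]
dowel_a 0.53 [250.0, 110.0, 256.0, 115.0] [[540.3, -88.3, 30.0]] [[540.4, -86.1], [541.9, -86.9], [540.2, -90.5], [538.6, -89.7]]
dowel_a 0.5 [180.0, 106.0, 186.0, 112.0] [[545.9, -19.7, 30.0]] [[548.4, -16.8], [549.7, -20.4], [543.3, -22.5], [542.0, -19.0]]
carrier 0.8 [163.0, 132.0, 285.0, 196.0] [[486.9, -57.2, 32.0]] [[474.2, 11.8], [524.5, -4.0], [499.2, -124.3], [445.7, -115.2]]
leaf 0.57 [0.0, 108.0, 117.0, 200.0] [[499.5, 114.0, 36.0]] [[532.9, 172.8], [548.1, 47.3], [463.4, 50.3], [444.8, 189.0]]
leaf 0.28 [249.0, 117.0, 253.0, 116.0] [[540.3, -87.7, 36.0]] [[540.8, -86.2], [540.8, -89.2], [539.8, -89.2], [539.8, -86.2]]
hex_key 0.6 [120.0, 53.0, 208.0, 90.0] [[576.4, 1.5, 20.0]] [[585.7, 45.5], [598.2, 37.9], [566.9, -43.4], [553.3, -36.8]]
blank 0.96 [92.0, 190.0, 118.0, 215.0] [[439.8, 82.9, 20.0]] [[441.1, 100.1], [458.2, 80.8], [438.6, 65.8], [420.7, 85.2]]
```

View pics/w1b.png

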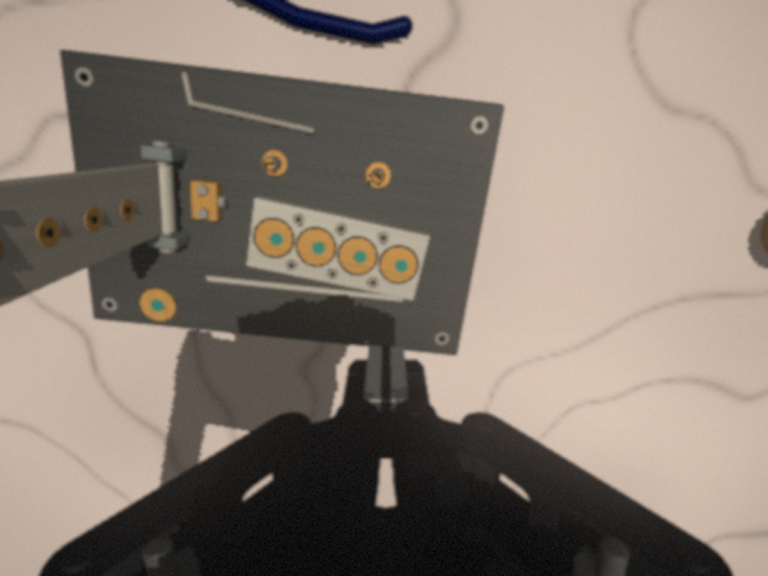

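Wrist view (1.5x): jig top corners at (62,50), (503,104), (458,354), (95,318). Dowels are at (276,163) and (378,175), and the stop button at (222,201). Carrier corners are at (254,198), (429,236), (414,300), (247,265).

```bash
cat >> h.py <<'E'
def fit(L,W):  # W ~ yaw rot L + t
    lc,wc=L.mean(0),W.mean(0);a,b=L-lc,W-wc
    th=np.arctan2((a[:,0]*b[:,1]-a[:,1]*b[:,0]).sum(),(a*b).sum());c,s=np.cos(th),np.sin(th);M=np.array([[c,-s],[s,c]])
    return th,wc-M@lc,(W-(L@M.T+wc-M@lc)).round(1)
E
python3 - <<'E'
from h import *
P=np.load("w1.npz")["P"];c=r.camera_info("wrist")
jp=np.array([[62,50],[503,104],[458,354],[95,318]])/1.5
L=np.array([[95,145],[95,-145],[-95,-145],[-95,145]])
th,t,e=fit(L,toz(c,P,jp,20)[:,:2]);print("jig",th,t,e.tolist())
M=np.array([[np.cos(th),-np.sin(th)],[np.sin(th),np.cos(th)]])
for z,p in((32,[277,161]),(32,[379,173]),(26,[224,202])): 
    print((toz(c,P,np.array(p)/1.5,z)[0,:2]-t)@M)
cp=np.array([[254,198],[429,236],[414,300],[247,265]])/1.5
L=np.array([[25,62],[25,-62],[-25,-62],[-25,62]])
tc,u,e=fit(L,toz(c,P,cp,32)[:,:2]);print("car",tc,u,e.tolist(),"in jig",(u-t)@M,tc-th)
for n,x in(("near",[-25,0]),("tail",[0,-62])):
    q=(u-t)@M;a=tc-th;print(n,q+np.array([[np.cos(a),-np.sin(a)],[np.sin(a),np.cos(a)]])@x)
for n,x in(("pushstart",[-50,-30]),("homenear",[-15,-24]),("hometail",[10,-86]),("hinge",[10,75])): print(n,t+M@x)
print((toz(c,P,np.array([[207,278],[412,299]])/1.5,20)[:,:2]-t)@M)
E
```

```text
jig -0.10992398177583941 [504.34603503 -18.9607254 ] [[-1.6, -2.2], [-1.2, 2.7], [1.5, 0.9], [1.3, -1.5]]
[41.59599392  2.21690791]
[ 41.36427003 -65.66417552]
[ 9.48674444 39.70232516]
car -0.21547599065321144 [484.57698358 -58.79243202] [[-0.5, -0.0], [-0.4, 1.1], [0.2, -0.2], [0.7, -0.8]] in jig [-15.28008674 -41.76001911] -0.10555200887737202
near [-40.14095065 -39.12611608]
tail [ -21.81216627 -103.41496163]
pushstart [451.35673077 -43.29452152]
homenear [486.80370263 -41.17033084]
hometail [ 504.85124365 -105.53869468]
hinge [522.51338507  54.4895802 ]
[[ -50.54994269   55.61285162]
 [ -50.4182637  -100.75406582]]
```

>>> {"name": "carry_out", "arguments": {"delta_pos": [[-0.025, -0.025, 0.02], [-0.051, -0.0475, 0.05], [-0.051, -0.0475, 0.09], [-0.051, -0.0475, 0.12], [-0.051, -0.0475, 0.14], [-0.051, -0.0475, 0.15], [-0.051, -0.0475, 0.15], [-0.051, -0.0475, 0.15]], "rot": [[0, 0, 2], [0, 0, 4], [0, 0, 6.36], [0, 0, 6.36], [0, 0, 6.36], [0, 0, 6.36], [0, 0, 6.36], [0, 0, 6.36]]}}

```text
clock: 3.85
eef_pos: [426.6, -47.6, 50.9]
tcp_rot: [3.142, -0.001, -0.11]
contact_force: [-0.2, -0.6, 0.7]
opening: 0.005
grasp_force: 0.0
```

>>> {"name": "carry_out", "arguments": {"delta_pos": [[0.003, 0, 0], [0.006, 0, 0], [0.009, 0, 0], [0.012, 0, 0], [0.014, 0, 0], [0.016, 0, 0], [0.018, 0, 0], [0.018, 0, 0]], "rot": [[0, 0, 0], [0, 0, 0], [0, 0, 0], [0, 0, 0], [0, 0, 0], [0, 0, 0], [0, 0, 0], [0, 0, 0]]}}

```text
clock: 4.85
eef_pos: [444.2, -49.5, 50.3]
tcp_rot: [-3.142, -0.0, -0.11]
contact_force: [-0.7, 0.2, 0.3]
opening: -0.0
grasp_force: 0.0
```

```bash
python3 - <<'E'
from h import *
im=r.grab_frame("wrist");cv2.imwrite("pics/w2.png",im)
E
```

```text
(no output)
```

View pics/w2.png

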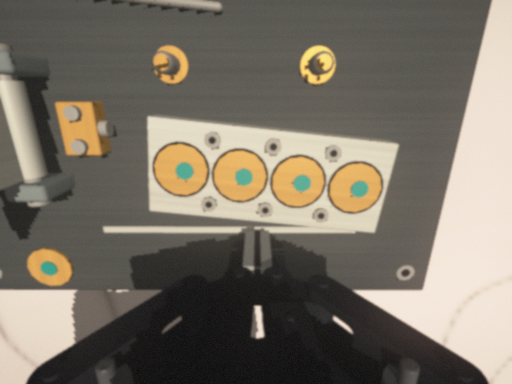

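Fingertips at (257,250) stand a few mm short of the carrier's near side, which runs along row ~220. I'll push from here.

>>> {"name": "carry_out", "arguments": {"delta_pos": [[0.002, 0, 0], [0.004, 0, 0], [0.006, 0, 0], [0.008, 0, 0], [0.01, 0, 0], [0.012, 0, 0], [0.014, 0, 0], [0.016, 0, 0]], "rot": [[0, 0, 0], [0, 0, 0], [0, 0, 0], [0, 0, 0], [0, 0, 0], [0, 0, 0], [0, 0, 0], [0, 0, 0]]}}

```text
clock: 5.9
eef_pos: [460.1, -51.2, 50.3]
tcp_rot: [-3.142, -0.0, -0.11]
contact_force: [-1.0, 0.0, 0.3]
opening: 0.001
grasp_force: 0.6
```

>>> {"name": "carry_out", "arguments": {"delta_pos": [[0.001, 0, 0], [0.002, 0, 0], [0.003, 0, 0], [0.004, 0, 0], [0.005, 0, 0], [0.006, 0, 0]], "rot": [[0, 0, 0], [0, 0, 0], [0, 0, 0], [0, 0, 0], [0, 0, 0], [0, 0, 0]]}}

```text
clock: 6.65
eef_pos: [465.9, -51.9, 50.3]
tcp_rot: [-3.142, -0.0, -0.11]
contact_force: [-1.7, -0.4, -0.2]
opening: 0.002
grasp_force: 0.6
```

```bash
python3 - <<'E'
from h import *
im=r.grab_frame("wrist");cv2.imwrite("pics/w3.png",im)
E
```

```text
(no output)
```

View pics/w3.png

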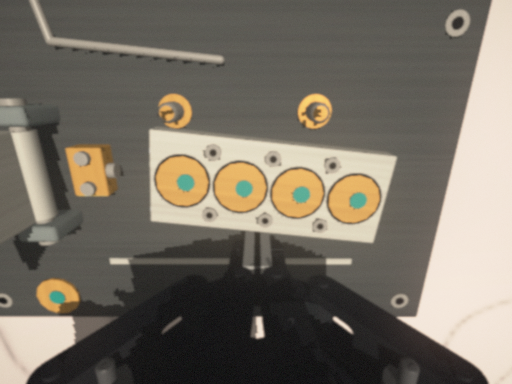

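The carrier moves with the fingers. Dowel a (172,112) is about 4 mm from its side and dowel b (315,112) about 15 mm.

>>> {"name": "carry_out", "arguments": {"delta_pos": [[0.001, 0, 0], [0.002, 0, 0], [0.003, 0, 0], [0.004, 0, 0], [0.005, 0, 0]], "rot": [[0, 0, 0], [0, 0, 0], [0, 0, 0], [0, 0, 0], [0, 0, 0]]}}

```text
clock: 7.32
eef_pos: [470.1, -52.4, 50.1]
tcp_rot: [3.141, 0.002, -0.11]
contact_force: [-4.7, -0.7, 2.2]
opening: 0.003
grasp_force: 2.4
```

>>> {"name": "carry_out", "arguments": {"delta_pos": [[0.0007, 0, 0], [0.0014, 0, 0], [0.0021, 0, 0], [0.0028, 0, 0]], "rot": [[0, 0, 0], [0, 0, 0], [0, 0, 0], [0, 0, 0]]}}

```text
clock: 7.82
eef_pos: [471.8, -52.8, 50.0]
tcp_rot: [3.141, 0.003, -0.11]
contact_force: [-8.0, -1.6, 3.8]
opening: 0.003
grasp_force: 3.2
```

```bash
python3 - <<'E'
from h import *
im=r.grab_frame("wrist");cv2.imwrite("pics/w4.png",im)
s=r.sense();print(s["clock"],s["contact_force"])
E
```

```text
7.875 [-6.83425857 -2.44550255  3.36887581]
```

View pics/w4.png

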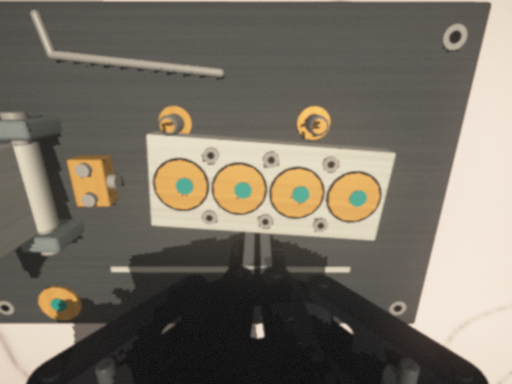

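Dowel a now touches. The carrier is turning about it (slope 26 px down to 18 px over 247), with about 3 mm still to go at dowel b.

>>> {"name": "carry_out", "arguments": {"delta_pos": [[0.0005, 0, 0], [0.001, 0, 0], [0.001, 0, 0]], "rot": [[0, 0, 0], [0, 0, 0], [0, 0, 0]]}}

```text
clock: 8.25
eef_pos: [472.7, -52.9, 49.9]
tcp_rot: [3.141, 0.004, -0.11]
contact_force: [-7.2, -2.9, 4.3]
opening: -0.002
grasp_force: 3.4
```

>>> {"name": "carry_out", "arguments": {"delta_pos": [[0.0005, 0, 0], [0.001, 0, 0], [0.001, 0, 0]], "rot": [[0, 0, 0], [0, 0, 0], [0, 0, 0]]}}

```text
clock: 8.62
eef_pos: [473.3, -53.0, 49.8]
tcp_rot: [3.141, 0.005, -0.11]
contact_force: [-7.4, -2.3, 3.6]
opening: -0.0
grasp_force: 3.7
```

>>> {"name": "carry_out", "arguments": {"delta_pos": [[0.0005, 0, 0], [0.001, 0, 0], [0.001, 0, 0]], "rot": [[0, 0, 0], [0, 0, 0], [0, 0, 0]]}}

```text
clock: 9.0
eef_pos: [474.1, -53.2, 49.8]
tcp_rot: [3.141, 0.005, -0.11]
contact_force: [-9.2, -3.2, 4.9]
opening: -0.003
grasp_force: 4.2
```

```bash
cat > cs.py <<'E'
# carrier outline corners from wrist picture -> pose relative to the jig
from h import *
import sys
s=r.sense();im=r.grab_frame("wrist");cv2.imwrite(f"pics/{sys.argv[1]}.png",im);c,P=cam("wrist",s)
jt=np.array([504.346,-18.96]);th=-.1099;M=np.array([[np.cos(th),-np.sin(th)],[np.sin(th),np.cos(th)]])
print(s["clock"],s["contact_force"].round(1),"tcp in jig",(s["eef_pos"][:2]-jt)@M)
d=r.cut_out("carrier","wrist")[0];q=cv2.minAreaRect(cv2.findNonZero(d["mask"].astype(np.uint8)))
W=(toz(c,P,cv2.boxPoints(q),32)[:,:2]-jt)@M;print(d["p"],W.round(1).tolist(),W.mean(0))
ds=[(toz(c,P,np.mean(np.reshape(x["box"],(2,2)),0),30)[0,:2]-jt)@M for x in r.recognise("dowel_a","wrist")[:3]]
print(np.round(ds,1).tolist())
E
python3 cs.py w5
```

```text
9.0 [-9.2 -3.2  4.9] tcp in jig [-26.30919948 -37.30087385]
0.69 [[-14.3, 28.9], [38.0, 19.8], [33.5, -101.4], [-20.0, -108.2]] [  9.30034262 -40.2400875 ]
[[39.4, -63.6], [39.7, 5.5]]
```

View pics/w5.png

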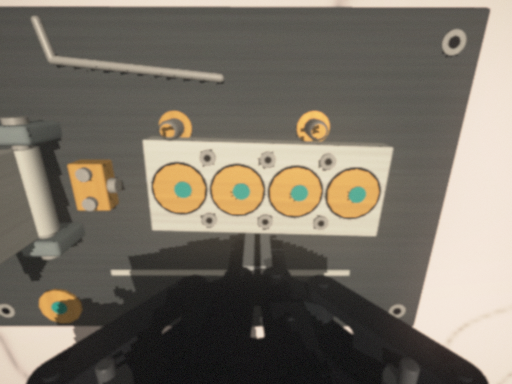

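The carrier is nearly square (top edge slope 7 px over 249). It needs about 1 mm more.

>>> {"name": "carry_out", "arguments": {"delta_pos": [[0.0003, 0, 0], [0.0006, 0, 0]], "rot": [[0, 0, 0], [0, 0, 0]]}}

```text
clock: 9.4
eef_pos: [474.2, -53.2, 49.8]
tcp_rot: [3.141, 0.006, -0.11]
contact_force: [-10.8, -2.2, 6.9]
opening: -0.001
grasp_force: 5.3
```

>>> {"name": "carry_out", "arguments": {"delta_pos": [[0.0003, 0, 0], [0.0005, 0, 0], [0.0005, 0, 0]], "rot": [[0, 0, 0], [0, 0, 0], [0, 0, 0]]}}

```text
clock: 9.78
eef_pos: [474.2, -53.1, 49.7]
tcp_rot: [3.141, 0.007, -0.11]
contact_force: [-12.4, -2.1, 8.0]
opening: 0.005
grasp_force: 5.8
```

>>> {"name": "carry_out", "arguments": {"delta_pos": [[0, 0, 0], [0, 0, 0]], "rot": [[0, 0, 0], [0, 0, 0]]}}

```text
clock: 10.02
eef_pos: [474.2, -53.1, 49.7]
tcp_rot: [3.141, 0.007, -0.11]
contact_force: [-12.4, -2.4, 8.7]
opening: 0.004
grasp_force: 5.8
```

```bash
cat > edge.py <<'E'
# slopes of carrier long edges vs the jig's engraved line, by intensity edges
import cv2,numpy as np,sys
g=cv2.cvtColor(cv2.imread(f"pics/{sys.argv[1]}.png"),cv2.COLOR_BGR2GRAY).astype(float);g=cv2.GaussianBlur(g,(3,3),0);G=np.diff(g,axis=0)
for n,r0,r1,xs,sg in(("top",125,165,list(range(195,290))+list(range(335,380)),1),("bot",215,250,list(range(160,235))+list(range(285,370)),-1),("line",262,285,range(120,230),1)):
    a=sg*G[r0:r1,:];xs=np.array(xs);y=[]
    for x in xs:
        k=a[:,x].argmax();w=np.clip(a[max(k-2,0):k+3,x],0,None);y.append(r0+max(k-2,0)+(w*np.arange(len(w))).sum()/w.sum())
    y=np.array(y)
    for _ in range(3):
        p=np.polyfit(xs,y,1);e=abs(y-np.polyval(p,xs));k=e<max(1,2*np.median(e));xs,y=xs[k],y[k]
    print(n,p[0].round(4),np.polyval(p,256).round(1),len(xs))
E
python3 cs.py w6; for i in w5 w6; do python3 edge.py $i;done
```

```text
10.025 [-12.4  -2.4   8.7] tcp in jig [-26.19490543 -37.28138637]
0.75 [[-14.1, 28.6], [37.5, 19.8], [33.8, -101.3], [-18.8, -108.3]] [  9.57532024 -40.29893248]
[[39.4, -62.8], [38.9, 5.2]]
top 0.0309 142.0 134
bot 0.0267 232.2 160
line 0.0008 268.9 104
top 0.0304 142.2 134
bot 0.0266 232.4 160
line 0.0005 268.9 105
```

The carrier's edge still slopes 0.03 rad against the bed's line, because the finger presses down on it and friction holds it. I'll back off, shift towards dowel b, rise a little and push again.

>>> {"name": "carry_out", "arguments": {"delta_pos": [[-0.001, 0, -0.0005], [-0.002, 0, -0.001], [-0.004, 0, -0.001], [-0.008, 0, -0.001], [-0.008, 0.009, -0.001], [-0.008, 0.018, -0.001], [-0.006, 0.018, -0.001], [-0.0045, 0.018, -0.001]], "rot": [[0, 0, 0], [0, 0, 0], [0, 0, 0], [0, 0, 0], [0, 0, 0], [0, 0, 0], [0, 0, 0], [0, 0, 0]]}}

```text
clock: 11.18
eef_pos: [471.5, -70.8, 51.3]
tcp_rot: [-3.142, -0.0, -0.111]
contact_force: [-0.0, 0.1, -0.3]
opening: -0.001
grasp_force: 0.0
```

>>> {"name": "carry_out", "arguments": {"delta_pos": [[0.0005, 0, 0], [0.001, 0, 0], [0.0015, 0, 0], [0.002, 0, 0]], "rot": [[0, 0, 0], [0, 0, 0], [0, 0, 0], [0, 0, 0]]}}

```text
clock: 11.68
eef_pos: [473.0, -70.7, 51.2]
tcp_rot: [-3.142, 0.001, -0.11]
contact_force: [-2.3, 0.8, 0.4]
opening: -0.0
grasp_force: 0.7
```

>>> {"name": "carry_out", "arguments": {"delta_pos": [[0.0005, 0, 0], [0.001, 0, 0], [0.001, 0, 0]], "rot": [[0, 0, 0], [0, 0, 0], [0, 0, 0]]}}

```text
clock: 12.05
eef_pos: [473.2, -70.7, 51.1]
tcp_rot: [-3.141, 0.002, -0.11]
contact_force: [-4.9, 1.2, 4.0]
opening: 0.002
grasp_force: 2.5
```

>>> {"name": "carry_out", "arguments": {"delta_pos": [[0.0005, 0, -0.0001], [0.001, 0, -0.0002], [0.001, 0, -0.0002]], "rot": [[0, 0, 0], [0, 0, 0], [0, 0, 0]]}}

```text
clock: 12.42
eef_pos: [473.4, -70.7, 51.1]
tcp_rot: [-3.141, 0.004, -0.11]
contact_force: [-6.1, 0.4, 4.2]
opening: 0.002
grasp_force: 3.6
```

```bash
python3 cs.py w7; python3 edge.py w7
```

```text
12.425 [-6.1  0.4  4.2] tcp in jig [-25.12114443 -54.86788898]
0.9 [[36.3, 20.9], [36.1, -99.6], [-15.1, -105.4], [-14.9, 30.2]] [ 10.62799407 -38.46557788]
[[39.4, -64.5], [39.2, 5.6], [12.0, -38.0]]
top 0.0021 141.8 95
bot 0.0007 231.1 132
line -0.001 269.0 104
```

The carrier is square now (slopes 0.002 and 0.001). I'll press to about 10 N and hold.

>>> {"name": "carry_out", "arguments": {"delta_pos": [[0.0005, 0, -0.0001], [0.001, 0, -0.0002], [0.001, 0, -0.0002], [0.001, 0, -0.0002]], "rot": [[0, 0, 0], [0, 0, 0], [0, 0, 0], [0, 0, 0]]}}

```text
clock: 13.08
eef_pos: [473.4, -70.8, 51.1]
tcp_rot: [-3.141, 0.006, -0.11]
contact_force: [-9.5, -0.1, 5.5]
opening: 0.001
grasp_force: 4.7
```

>>> {"name": "carry_out", "arguments": {"delta_pos": [[0.0003, 0, -0.0001], [0.0005, 0, -0.0001], [0.0005, 0, -0.0001], [0.0005, 0, -0.0001]], "rot": [[0, 0, 0], [0, 0, 0], [0, 0, 0], [0, 0, 0]]}}

```text
clock: 13.58
eef_pos: [473.5, -70.8, 51.1]
tcp_rot: [-3.141, 0.006, -0.11]
contact_force: [-10.3, 1.3, 5.7]
opening: -0.002
grasp_force: 5.2
```

```bash
python3 cs.py w8; python3 edge.py w8
```

```text
13.575 [-10.3   1.3   5.7] tcp in jig [-24.99328128 -54.87708986]
0.58 [[36.4, 21.3], [36.2, -100.1], [-15.0, -105.9], [-14.8, 30.8]] [ 10.72862915 -38.4815969 ]
[[39.7, 5.3], [11.3, -38.1], [40.2, -63.2]]
top 0.0008 141.9 113
bot 0.0005 231.2 137
line 0.0003 269.1 103
```

View pics/w8.png

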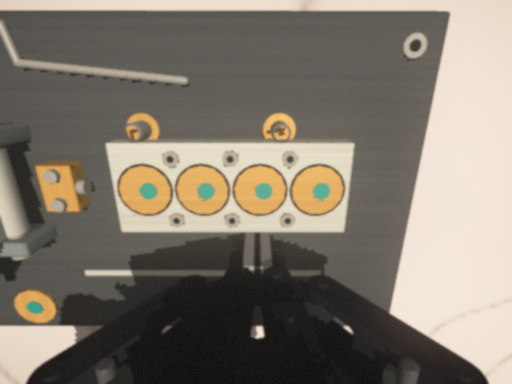

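The carrier sits against both dowels: its top edge runs along row 142 under dowels (143,128) and (280,128). I go round to the tail next.

>>> {"name": "carry_out", "arguments": {"delta_pos": [[-0.001, 0, 0], [-0.002, 0, 0], [-0.003, 0, 0], [-0.007, 0, 0], [-0.015, 0, -0.01], [-0.015, 0.03, -0.03], [-0.015, 0.073, -0.03], [-0.015, 0.073, -0.03]], "rot": [[0, 0, 0], [0, 0, 0], [0, 0, 0], [0, 0, 0], [0, 0, 0], [0, 0, 0], [0, 0, 0], [0, 0, 0]]}}

```text
clock: 14.72
eef_pos: [454.2, -144.2, 83.0]
tcp_rot: [3.141, -0.003, -0.113]
contact_force: [0.1, 0.5, -0.6]
opening: 0.001
grasp_force: 0.0
```

```bash
python3 cs.py w9; python3 - <<'E'
from h import *
print(r.sense()["eef_pos"])
E
```

```text
14.725 [ 0.1  0.5 -0.6] tcp in jig [ -36.12370595 -129.98739028]
0.95 [[35.1, 20.7], [36.3, -104.4], [-14.5, -102.5], [-15.9, 35.3]] [ 10.23120358 -37.73769031]
[[39.0, 3.0], [38.8, -66.5], [17.3, -57.6]]
[ 453.6839948  -141.81231718   82.14597377]
```

>>> {"name": "carry_out", "arguments": {"delta_pos": [[0.02, 0, 0], [0.04, 0, 0], [0.046, 0, 0.01], [0.046, 0, 0.02], [0.046, 0, 0.028], [0.046, 0, 0.031], [0.046, 0, 0.031]], "rot": [[0, 0, 0], [0, 0, 0], [0, 0, 0], [0, 0, 0], [0, 0, 0], [0, 0, 0], [0, 0, 0]]}}

```text
clock: 15.75
eef_pos: [499.0, -147.1, 50.5]
tcp_rot: [-3.141, 0.001, -0.111]
contact_force: [-0.6, -0.8, 0.6]
opening: 0.001
grasp_force: 0.0
```

```bash
python3 cs.py w10
```

```text
15.75 [-0.6 -0.8  0.6] tcp in jig [   8.71832548 -127.92621804]
0.78 [[40.0, 8.7], [39.9, -105.1], [-15.1, -102.4], [-14.9, 25.5]] [ 12.47465895 -43.35262624]
[[40.3, 2.1], [41.2, -67.4], [11.7, -42.9]]
```

View pics/w10.png

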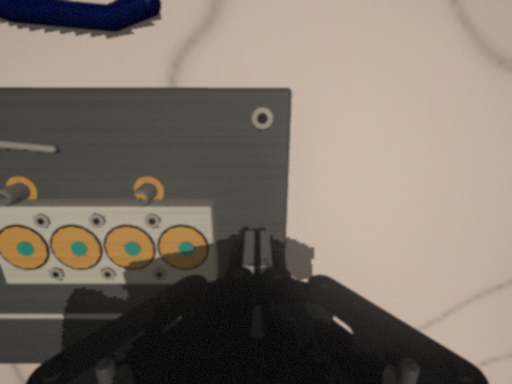

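Fingers at (257,250) stand behind the tail, whose edge is near column 215, roughly in line with its centre. I push towards the stop with a slight bias to the dowels.

>>> {"name": "carry_out", "arguments": {"delta_pos": [[0.0005, -0.003, 0], [0.001, -0.006, 0], [0.001, -0.009, 0], [0.001, -0.011, 0], [0.001, -0.013, 0], [0.001, -0.0145, 0], [0.001, -0.016, 0], [0.001, -0.0175, 0]], "rot": [[0, 0, 0], [0, 0, 0], [0, 0, 0], [0, 0, 0], [0, 0, 0], [0, 0, 0], [0, 0, 0], [0, 0, 0]]}}

```text
clock: 16.9
eef_pos: [502.4, -129.8, 50.8]
tcp_rot: [3.142, 0.0, -0.11]
contact_force: [-0.2, -0.1, -0.2]
opening: -0.001
grasp_force: 0.0
```

>>> {"name": "carry_out", "arguments": {"delta_pos": [[0.0001, -0.001, 0], [0.0002, -0.002, 0], [0.0003, -0.003, 0], [0.0004, -0.004, 0], [0.0005, -0.005, 0], [0.0006, -0.006, 0]], "rot": [[0, 0, 0], [0, 0, 0], [0, 0, 0], [0, 0, 0], [0, 0, 0], [0, 0, 0]]}}

```text
clock: 17.65
eef_pos: [503.4, -123.9, 50.7]
tcp_rot: [3.142, 0.0, -0.11]
contact_force: [-1.7, -3.0, 0.3]
opening: -0.003
grasp_force: 1.5
```

```bash
python3 cs.py w11
```

```text
17.65 [-1.7 -3.   0.3] tcp in jig [  10.59582867 -104.44109376]
0.75 [[38.2, 25.6], [40.2, -96.6], [-14.1, -96.6], [-16.5, 40.6]] [ 11.95624395 -31.73437351]
[[39.5, 3.8], [41.5, -65.8]]
```

View pics/w11.png

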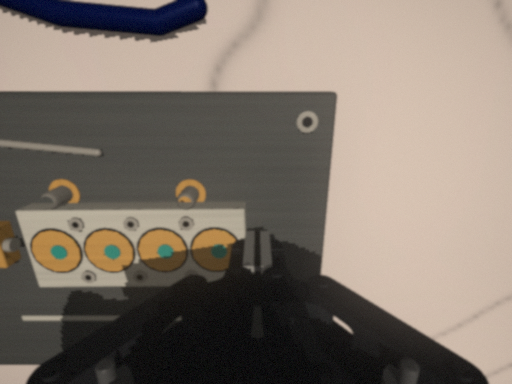

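Fingers touch the tail with a 3 N push. The button (12,243) is several mm ahead of the end face.

>>> {"name": "carry_out", "arguments": {"delta_pos": [[0.0001, -0.0008, 0], [0.0002, -0.0016, 0], [0.0002, -0.0024, 0], [0.0003, -0.0032, 0], [0.0003, -0.004, 0]], "rot": [[0, 0, 0], [0, 0, 0], [0, 0, 0], [0, 0, 0], [0, 0, 0]]}}

```text
clock: 18.42
eef_pos: [504.3, -119.9, 50.7]
tcp_rot: [-3.142, 0.0, -0.11]
contact_force: [-1.8, -1.6, -0.6]
opening: 0.002
grasp_force: 1.0
```

>>> {"name": "carry_out", "arguments": {"delta_pos": [[0.0001, -0.0006, 0], [0.0001, -0.0012, 0], [0.0002, -0.0018, 0], [0.0002, -0.0024, 0]], "rot": [[0, 0, 0], [0, 0, 0], [0, 0, 0], [0, 0, 0]]}}

```text
clock: 18.92
eef_pos: [505.0, -117.6, 50.8]
tcp_rot: [-3.142, -0.0, -0.111]
contact_force: [-0.5, -2.1, 0.2]
opening: 0.001
grasp_force: 0.7
```

>>> {"name": "carry_out", "arguments": {"delta_pos": [[0, -0.0006, 0], [0, -0.0012, 0], [0, -0.0018, 0]], "rot": [[0, 0, 0], [0, 0, 0], [0, 0, 0]]}}

```text
clock: 19.3
eef_pos: [505.1, -115.9, 50.8]
tcp_rot: [3.142, -0.0, -0.11]
contact_force: [-0.3, -1.2, -0.3]
opening: -0.004
grasp_force: 0.7
```

>>> {"name": "carry_out", "arguments": {"delta_pos": [[0, -0.0005, 0], [0, -0.001, 0], [0, -0.0015, 0]], "rot": [[0, 0, 0], [0, 0, 0], [0, 0, 0]]}}

```text
clock: 19.68
eef_pos: [505.3, -114.4, 50.8]
tcp_rot: [3.142, -0.0, -0.11]
contact_force: [-1.4, -2.2, -0.7]
opening: -0.002
grasp_force: 0.9
```

>>> {"name": "carry_out", "arguments": {"delta_pos": [[0, -0.0005, 0], [0, -0.001, 0]], "rot": [[0, 0, 0], [0, 0, 0]]}}

```text
clock: 19.92
eef_pos: [505.3, -113.4, 50.8]
tcp_rot: [3.142, 0.0, -0.11]
contact_force: [-1.3, -0.8, 0.0]
opening: -0.002
grasp_force: 1.0
```

>>> {"name": "carry_out", "arguments": {"delta_pos": [[0, -0.0005, 0], [0, -0.001, 0]], "rot": [[0, 0, 0], [0, 0, 0]]}}

```text
clock: 20.18
eef_pos: [505.4, -112.5, 50.8]
tcp_rot: [3.141, -0.0, -0.11]
contact_force: [-2.0, -5.3, 1.1]
opening: -0.002
grasp_force: 2.6
```

>>> {"name": "carry_out", "arguments": {"delta_pos": [[0, -0.0003, 0], [0, -0.0006, 0], [0, -0.0006, 0]], "rot": [[0, 0, 0], [0, 0, 0], [0, 0, 0]]}}

```text
clock: 20.55
eef_pos: [505.4, -112.4, 50.8]
tcp_rot: [3.141, -0.0, -0.11]
contact_force: [-2.8, -6.7, -0.3]
opening: -0.003
grasp_force: 3.7
```

>>> {"name": "carry_out", "arguments": {"delta_pos": [[0, -0.0002, 0], [0, -0.0004, 0], [0, -0.0004, 0], [0, -0.0004, 0]], "rot": [[0, 0, 0], [0, 0, 0], [0, 0, 0], [0, 0, 0]]}}

```text
clock: 21.05
eef_pos: [505.4, -112.3, 50.8]
tcp_rot: [3.14, -0.0, -0.11]
contact_force: [-2.4, -9.1, 0.5]
opening: 0.003
grasp_force: 4.8
```

```bash
python3 cs.py w12; sed -i 's/("top".*range(120,230),1))/[(a,int(b),int(c),range(int(d),int(e)),int(f)) for a,b,c,d,e,f in (x.split(",") for x in sys.argv[2:])]/' edge.py; python3 - <<'E'
import cv2
im=cv2.imread("pics/w12.png")[170:320,0:290];cv2.imwrite("pics/c12.png",cv2.resize(im,None,fx=2.6,fy=2.6,interpolation=cv2.INTER_CUBIC))
E
```

```text
21.05 [-2.4 -9.1  0.5] tcp in jig [ 11.32859757 -92.64551942]
0.63 [[38.4, 37.0], [40.4, -85.0], [-13.7, -85.1], [-16.1, 51.7]] [ 12.24518759 -20.33765738]
[[40.4, 3.5], [41.4, -64.4]]
```

View pics/c12.png

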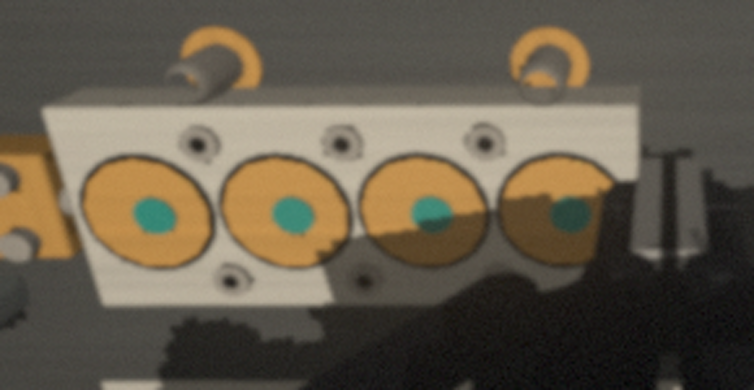

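Carrier home: end face is on the button (crop (65,200)) and its long edge is level along row 106, against both dowels. I'll hold briefly, back off and go over behind the leaf.

>>> {"name": "carry_out", "arguments": {"delta_pos": [[0, 0, 0], [0, 0.001, 0], [0, 0.002, 0], [0, 0.004, 0], [0, 0.012, 0], [0, 0.015, -0.02], [0, 0.015, -0.06], [0, 0.015, -0.1]], "rot": [[0, 0, 0], [0, 0, 0], [0, 0, 0], [0, 0, 0], [0, 0, 0], [0, 0, 0], [0, 0, 0], [0, 0, 0]]}}

```text
clock: 22.2
eef_pos: [503.6, -126.7, 151.7]
tcp_rot: [-3.141, 0.001, -0.111]
contact_force: [0.5, -0.9, 0.3]
opening: -0.001
grasp_force: 0.0
```

>>> {"name": "carry_out", "arguments": {"delta_pos": [[0, 0, -0.04], [0, 0, -0.08], [0, 0, -0.11], [0, 0, -0.125], [0, 0, -0.125]], "rot": [[0, 0, 0], [0, 0, 0], [0, 0, 0], [0, 0, 0], [0, 0, 0]]}}

```text
clock: 22.82
eef_pos: [504.2, -126.6, 276.2]
tcp_rot: [3.141, -0.001, -0.111]
contact_force: [-0.7, -0.1, -0.3]
opening: 0.002
grasp_force: 0.0
```

```bash
python3 cs.py w13; python3 - <<'E'
from h import *
print(r.sense()["eef_pos"])
r.grab_frame("side");c,P=cam("side");jt=np.array([504.346,-18.96]);th=-.1099
for d in r.recognise("leaf","side")[:1]:
    print(d)
def tip(a,x=10):
    y=75-162*np.cos(a);z=36+162*np.sin(a);return [jt[0]+x*np.cos(th)-y*np.sin(th),jt[1]+x*np.sin(th)+y*np.cos(th),z]
for a in(1.5,1.6,1.7): print(a,proj(c,P,tip(a)))
for t in("leaf_tip",):
    for d in r.cut_out(t,"side")[:2]: print(t,d["p"],d["box"])
im=r.grab_frame("side");hsv=cv2.cvtColor(im,cv2.COLOR_BGR2HSV);m=((hsv[...,0]<8)|(hsv[...,0]>172))&(hsv[...,1]>130)&(hsv[...,2]>60);v,u=np.nonzero(m[100:200,230:310]);print("red",len(u),u.min()+230,u.max()+230,v.min()+100,v.max()+100)
E
```

```text
22.825 [-0.7 -0.1 -0.3] tcp in jig [  11.62518505 -106.98699518]
[ 503.31609596 -126.2486243   274.57651083]
{'box': [265.1, 158.1, 283.3, 208.5], 'p': 0.96}
1.5 [[275.63703041 154.57419897]]
1.6 [[278.32935792 157.34955271]]
1.7 [[281.04492008 160.73738989]]
leaf_tip 0.7 [264.5, 155.9, 285.2, 211.5]
red 14 274 280 156 158Traceback (most recent call last):
  File "cs.py", line 7, in <module>
    d=r.cut_out("carrier","wrist")[0];q=cv2.minAreaRect(cv2.findNonZero(d["mask"].astype(np.uint8)))
      ~~~~~~~~~~~~~~~~~~~~~~~~~~~~^^^
IndexError: list index out of range
```

```bash
python3 - <<'E'
from h import *
s=r.sense();im=r.grab_frame("wrist");c,P=cam("wrist",s)
g=cv2.GaussianBlur(cv2.cvtColor(im,cv2.COLOR_BGR2GRAY).astype(np.float32),(3,3),0)
jt=np.array([504.346,-18.96]);th=-.1099;M=np.array([[np.cos(th),-np.sin(th)],[np.sin(th),np.cos(th)]])
def w(a,z): a=np.atleast_2d(a);return np.c_[a@M.T+jt,np.full(len(a),z)]
def scan(n,pts,d,z):
    o=[]
    for p in pts:
        k=np.arange(-8,8,.25);uv=proj(c,P,w(np.array(p)+k[:,None]*np.array(d),z)).astype(np.float32)
        v=cv2.remap(g,uv[None,:,0].copy(),uv[None,:,1].copy(),cv2.INTER_LINEAR)[0];q=np.diff(v)
        i=abs(q).argmax();o.append((round(float(k[i]+.125),1),round(float(q[i]))))
    print(n,o)
scan("+x side",[(35,y) for y in(-80,-70,-55,-45,-30,-20,-5,15,25)],(1,0),32)
scan("-x side",[(-15,y) for y in(-75,-60,-45,-30,-15,0,15,30)],(1,0),32)
scan("tail",[(x,-86) for x in(-10,0,10,20,30)],(0,1),32)
scan("head",[(x,38) for x in(-10,-4,0,10,24,30)],(0,1),32)
scan("line",[(-50.5,y) for y in(-90,-70,-50,-20,0,30,50)],(1,0),20)
E
```

```text
+x side [(0.1, -5), (-0.9, -4), (-0.1, -5), (0.1, -5), (-0.6, -5), (-0.1, -5), (-1.1, -5), (-0.1, -5), (-1.1, -6)]
-x side [(-0.4, 5), (0.4, 5), (-0.4, 5), (-0.1, 5), (0.4, 5), (0.4, 5), (-0.1, 5), (0.4, 5)]
tail [(0.4, 5), (0.1, 5), (-0.1, 4), (1.9, 5), (0.9, 4)]
head [(0.6, -5), (1.4, -4), (0.9, -5), (-4.6, -1), (1.1, -6), (0.9, -5)]
line [(-2.9, 5), (-2.1, 3), (-2.9, 2), (-3.4, 5), (-2.4, 4), (-2.9, 4), (-2.1, 4)]
```

The carrier's edges lie within about 1 mm of home and are parallel to the jig. Now the leaf (about 1.6 rad).

>>> {"name": "carry_out", "arguments": {"delta_pos": [[0, -0.04, 0], [0, -0.08, 0], [0, -0.12, 0], [0, -0.16, 0], [0, -0.2, 0], [0, -0.225, 0], [0, -0.237, 0], [0, -0.237, 0]], "rot": [[0, 0, 0], [0, 0, 0], [0, 0, 0], [0, 0, 0], [0, 0, 0], [0, 0, 0], [0, 0, 0], [0, 0, 0]]}}

```text
clock: 24.18
eef_pos: [529.9, 109.5, 275.5]
tcp_rot: [3.141, 0.001, -0.109]
contact_force: [-0.2, -0.6, 0.6]
opening: 0.001
grasp_force: 0.0
```

>>> {"name": "carry_out", "arguments": {"delta_pos": [[0, 0, 0.025], [0, 0, 0.05], [0, 0, 0.07], [0, 0, 0.082], [0, 0, 0.085], [0, 0, 0.085]], "rot": [[0, 0, 0], [0, 0, 0], [0, 0, 0], [0, 0, 0], [0, 0, 0], [0, 0, 0]]}}

```text
clock: 24.92
eef_pos: [530.3, 109.0, 191.2]
tcp_rot: [-3.141, -0.0, -0.111]
contact_force: [0.0, 0.3, -0.1]
opening: 0.0
grasp_force: 0.0
```

>>> {"name": "carry_out", "arguments": {"delta_pos": [[0, 0.006, 0], [0, 0.012, 0], [0, 0.018, 0], [0, 0.024, 0], [0, 0.03, 0], [0, 0.036, 0], [0, 0.042, 0], [0, 0.048, 0]], "rot": [[0, 0, 0], [0, 0, 0], [0, 0, 0], [0, 0, 0], [0, 0, 0], [0, 0, 0], [0, 0, 0], [0, 0, 0]]}}

```text
clock: 25.92
eef_pos: [524.7, 61.2, 190.8]
tcp_rot: [-3.141, 0.0, -0.111]
contact_force: [0.1, 1.1, -0.8]
opening: -0.002
grasp_force: 0.2
```

>>> {"name": "carry_out", "arguments": {"delta_pos": [[0, 0.006, 0], [0, 0.012, 0], [0, 0.018, 0], [0, 0.024, 0], [0, 0.03, 0], [0, 0.036, 0], [0, 0.042, 0], [0, 0.048, 0]], "rot": [[0, 0, 0], [0, 0, 0], [0, 0, 0], [0, 0, 0], [0, 0, 0], [0, 0, 0], [0, 0, 0], [0, 0, 0]]}}

```text
clock: 26.92
eef_pos: [519.4, 13.4, 190.8]
tcp_rot: [3.142, 0.0, -0.11]
contact_force: [1.0, 0.7, -0.0]
opening: -0.002
grasp_force: 0.1
```

>>> {"name": "carry_out", "arguments": {"delta_pos": [[0, 0.006, 0], [0, 0.012, 0], [0, 0.018, 0], [0, 0.022, 0], [0, 0.022, 0], [0, 0.022, 0]], "rot": [[0, 0, 0], [0, 0, 0], [0, 0, 0], [0, 0, 0], [0, 0, 0], [0, 0, 0]]}}

```text
clock: 27.68
eef_pos: [517.0, -8.0, 190.8]
tcp_rot: [-3.142, -0.0, -0.11]
contact_force: [0.3, 0.1, -0.8]
opening: -0.002
grasp_force: 0.0
```

```bash
cat > leaf.py <<'E'
from h import *
print(r.sense()["contact_force"],r.sense()["eef_pos"])
for n in("side","scene"):
    r.grab_frame(n);c,P=cam(n);jt=np.array([504.346,-18.96]);th=-.1099
    print(n,[(d["p"],d["box"]) for d in r.recognise("leaf",n)[:2]])
    for a in(1.4,1.,.5,0):
        y=75-162*np.cos(a);z=36+162*np.sin(a);print(a,proj(c,P,[jt[0]+10*np.cos(th)-y*np.sin(th),jt[1]+10*np.sin(th)+y*np.cos(th),z]))
E
python3 leaf.py
```

```text
[ 0.34120377  0.08105601 -0.79323061] [517.0243803   -7.95491751 190.78247563]
side [(0.87, [252.3, 152.9, 280.7, 204.0])]
1.4 [[273.0003205  152.42382002]]
1.0 [[263.54730451 149.98949761]]
0.5 [[255.52663052 159.14500662]]
0 [[252.58749899 177.84772953]]
scene [(0.61, [237.7, 153.0, 275.4, 188.6])]
1.4 [[259.62480327 139.03538317]]
1.0 [[243.19453451 154.05440859]]
0.5 [[227.87500533 180.72811981]]
0 [[222.95791629 207.71286075]]
```

Leaf is tipping over. I lift clear and let it sink.

>>> {"name": "carry_out", "arguments": {"delta_pos": [[0, 0, -0.01], [0, 0, -0.03], [0, 0, -0.05], [0, 0, -0.07], [0, 0, -0.08], [0, 0, -0.08], [0, 0, -0.08], [0, 0, -0.08]], "rot": [[0, 0, 0], [0, 0, 0], [0, 0, 0], [0, 0, 0], [0, 0, 0], [0, 0, 0], [0, 0, 0], [0, 0, 0]]}}

```text
clock: 28.88
eef_pos: [516.6, -8.0, 270.0]
tcp_rot: [3.141, 0.001, -0.11]
contact_force: [-0.3, -0.3, -0.1]
opening: 0.003
grasp_force: 0.0
```

>>> {"name": "carry_out", "arguments": {"delta_pos": [[0, 0, 0], [0, 0, 0], [0, 0, 0], [0, 0, 0], [0, 0, 0], [0, 0, 0], [0, 0, 0], [0, 0, 0]], "rot": [[0, 0, 0], [0, 0, 0], [0, 0, 0], [0, 0, 0], [0, 0, 0], [0, 0, 0], [0, 0, 0], [0, 0, 0]]}}

```text
clock: 29.88
eef_pos: [517.0, -8.0, 270.8]
tcp_rot: [3.142, -0.0, -0.11]
contact_force: [-0.7, 0.6, 0.6]
opening: 0.001
grasp_force: 0.0
```

>>> {"name": "carry_out", "arguments": {"delta_pos": [[0, 0, 0], [0, 0, 0], [0, 0, 0], [0, 0, 0], [0, 0, 0], [0, 0, 0], [0, 0, 0], [0, 0, 0]], "rot": [[0, 0, 0], [0, 0, 0], [0, 0, 0], [0, 0, 0], [0, 0, 0], [0, 0, 0], [0, 0, 0], [0, 0, 0]]}}

```text
clock: 30.88
eef_pos: [517.0, -8.0, 270.8]
tcp_rot: [-3.142, -0.0, -0.11]
contact_force: [0.2, 0.4, -0.5]
opening: 0.004
grasp_force: 0.0
```

```bash
python3 leaf.py
```

```text
[ 0.15581191  0.38317297 -0.48946028] [517.0046467   -8.03741776 270.78854866]
side [(0.57, [247.4, 180.3, 279.6, 205.9]), (0.51, [217.8, 167.8, 317.3, 237.1])]
1.4 [[273.0003205  152.42382002]]
1.0 [[263.54730451 149.98949761]]
0.5 [[255.52663052 159.14500662]]
0 [[252.58749899 177.84772953]]
scene [(0.86, [219.9, 180.9, 272.9, 209.5])]
1.4 [[259.62480327 139.03538317]]
1.0 [[243.19453451 154.05440859]]
0.5 [[227.87500533 180.72811981]]
0 [[222.95791629 207.71286075]]
```

>>> {"name": "carry_out", "arguments": {"delta_pos": [[0, 0, 0], [0, 0, 0], [0, 0, 0], [0, 0, 0], [0, 0, 0], [0, 0, 0], [0, 0, 0], [0, 0, 0]], "rot": [[0, 0, 0], [0, 0, 0], [0, 0, 0], [0, 0, 0], [0, 0, 0], [0, 0, 0], [0, 0, 0], [0, 0, 0]]}}

```text
clock: 32.08
eef_pos: [517.0, -8.0, 270.8]
tcp_rot: [-3.142, 0.0, -0.11]
contact_force: [-0.8, 0.1, -1.3]
opening: 0.001
grasp_force: 0.0
```

```bash
python3 - <<'E'
from rig import r
r.grab_frame("scene");print([(d["p"],d["box"]) for d in r.recognise("leaf","scene")[:1]])
print(r.sign_off())
E
```

```text
[(0.61, [219.5, 179.4, 274.5, 210.8])]
the job is handed in; nothing more can be done
None
```

I pushed the carrier against both dowels and then the end stop, let the leaf sink shut on it, and handed the job in at about 32 s with the arm clear. Tool force peaked near 13 N, the carrier's edges measured within about 1 mm of home before the leaf covered it, and no verdict came back.

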